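# Hold a clean film cartridge up at the safelight with tongs

### The arm

A 7-joint arm with a two-finger parallel gripper is mounted at the origin on the work surface. World frame = base frame: x ahead of the robot, y to its left, z up, the work surface at z = 0. Lengths are in m, angles in rad, forces in N, time in s.
With the tool pointing down it reaches from about 0.4 to 0.85 m from the base axis. Payload 10.4 kg.
Tool frame: the origin (TCP) lies midway between the tips of the shut fingers; the grasp point (between the pads) lies 19 mm behind it; z points along the fingers, y is the line along which they close (so a half turn about z gives the same grasp; the last joint's range is limited). The gripper opens to 87 mm and grips with 3 to 60 N. Pads are 19 mm wide; open, the fingers measure 117 mm over their backs; the gripper's body (75 mm by 190 mm) begins 51 mm behind the grasp point.
Start: joints at [1.195, 0.332, -0.065, 1.46, 0.022, 1.35, -0.088], TCP at [0.216, -0.587, 0.187] pointing down, gripper open.
Joint ranges: [-2.6, 2.6], [-0.5, 2.12], [-1.47, 1.34], [0.16, 2.42], [-1.27, 4.41], [0.06, 2.06], [-2.6, 2.6]. Speed limits (rad/s): [2.22, 2.22, 2.79, 2.79, 3.14, 3.14, 3.14].

### API

Orientations are given as a unit quaternion [x, y, z, w].
In Python, from bench import r gives the robot as it stands.
- The arm moves only by the tool arm_command, never from a script. Its arguments are lists of equal length, an entry for each row: "xyz": the shift along the world's x, y, z in m, a list of three; "rot": the turn, a rotation vector about the world's x, y, z in rad, a list of three. In form: {"xyz": [[tx, ty, tz], ...], "rot": [[ax, ay, az], ...]}. A call has 1 to 20 rows; each row is the pose to reach, as a shift and turn from the pose commanded when the call began; what a row does not reach only later rows make up. A row lasts 1/12 s, in which the tool goes at most 41.7 mm and 7.16 degrees, less where a joint would pass 70% of its speed; a pose out of reach is approached as far as the arm can. A call with a gripper value outside its range is refused whole. "grip" is the opening, from 0 (shut) to 1 (fully open), set as the call begins (left out, the last holds). The fingers move at their own pace and stop on an object; "squeeze" is the grip in N (left out, the last holds). Time passes only in rows, so rows that repeat a pose let the fingers close. It gives the time, the measured TCP pose, the force, the opening and the grip force at its end, in the units of the state.
- r.read_state(): the state, without advancing time (a new reading comes with each control period).
- r.camera(name): name is "scene" or "side" or "wrist"; returns the picture (480x640x3 uint8, red, green, blue); there is no depth.
- r.camera_model(name): a dict with "fx", "fy", "cx", "cy" (pixels), "T" (4x4, takes a point from camera to world coordinates). Camera axes: x right, y up, looking along -z (the intrinsics and any distortion apply to the point x, -y, -z); pixel columns grow to the right and rows downward; lengths in m; the calibration is good to about 2 mm. A picture is of the moment at which its call begins: read the wrist's pose just before it. camera_model takes no time and is no camera call; for the wrist camera it gives the pose at the moment of the call.
- r.close_job(): hands the job in; it is judged then, once.
Trained networks look in the newest picture that a camera, given by its name, has taken for a name from the list of things; names that differ only in an ending like _2 or _b are one class to them, and where a whole thing is asked for, a point or a joint stands for the part that bears it (a point fixed in the world has none). Each returns a list of dicts, best first, with "conf" (0 to 1); they miss things now and then, are a little off and sometimes report something else, mostly with a low value. They report only what shows in the picture. A call takes as long as a camera call.
- r.look_for(label, camera): "at" ([x, y, z] in m, in the coordinates of the camera as it stood for that picture, good to about 4 mm: the middle of the surface that is visible of it).
- r.spot_point(label, camera): "at" ([x, y, z] in m, in the coordinates of the camera as it stood for that picture, good to about 4 mm: a listed point, or the origin of a listed thing).
The state is a dict: "time": time; "joint_positions": joint angles; "joint_vel": joint speeds; "joint_torque": joint torques, N m; "ee_pos": TCP position; "eef_rot": TCP orientation; "ft_force": force on the tool from outside, world axes, zero at the start; "torque": the same for the moment, N m; "width": finger opening in m; "grip_force": force on a finger pad.
Only numpy, scipy, OpenCV 4.12 (cv2) and the standard library are available. Lean on these libraries where they do the work, as an engineer would, in place of code of your own. Each camera call takes 0.05 s, during which the arm holds its last target. There are 200 camera calls.

### The job

Get the safelight ready and hold the clean film cartridge up to it for inspection: first set the amber glass dome down, open side down, over the bulb onto the narrow raised seat of its lamp, without letting it drop, and let go. Then take the steel tongs from their rest by squeezing both arms, close them on the cartridge that stands upright on the small black stand, lift it and finish holding it still in the squeezed tongs, about upright, higher than the top of the dome and within about 12 cm sideways of the lamp. Never touch that cartridge with the gripper itself, and leave the other small things on the counter and the seated dome where they are.

Things in the scene. Friction and masses are not known exactly. Their poses are not given: they have to be found in the camera images.
- dome_mid (a point): Centre, half-way up, of the amber glass safelight dome: a hollow cap 48 mm in outside diameter and 55 mm tall with a 40 mm bore, open below, closed and rounded above; its lower 41 mm (from 27.5 mm below this point to 13.5 mm above it) is a plain cylinder. It starts open side down on the counter, z axis up, weighs roughly 0.1 kg.
- lamp_seat (a point): Centre of the flat round seat of the grey safelight lamp: 52 mm in diameter, 50 mm above the counter, on a 40 mm column with an 80 mm round foot, fixed. A white bulb 18 mm in diameter stands 22 mm up from the seat's centre. Seated, the dome's rim rests on the seat round the bulb and dome_mid is 27.5 mm above this point (dome top 105 mm above the counter).
- cartridge_mid (a point): Centre of the can of the clean chrome film cartridge, the one that stands upright on the black stand: 25 mm in diameter, 44 mm tall (this point is 22 mm above its foot), with a 12 mm black spool end 4 mm high on top; z axis up, about 30 g, free to be lifted straight off.
- stand: Fixed black pedestal under the clean cartridge, origin under its centre on the counter: 40 mm high, flat round top 36 mm in diameter, foot 64 mm in diameter.
- rest: Fixed dark wooden tongs rest, origin on the counter under the tongs' hinge, x along the tongs. Two crossbars 80 mm wide and 30 mm high carry the tongs at x = -10 to 10 mm and 130 to 144 mm; between them, under the squeezing place (x = 85 mm), is only a plate 6 mm thick. The tongs lift straight up off it.
- tongs_grip (a point): Where to squeeze the steel tongs: midway between their arms, half-way up, near the centre of mass (75 g). x points to the jaws, y across (closing direction). Each arm is a strip 20 mm high, flat outside within 30 mm fore and aft of this point. Over the outside here: 52 mm at rest, 41 mm with the jaws on the cartridge, 35 mm fully shut. The tongs lie level and loose, this point 40 mm above the counter.
- tongs_jaw (a point): Midpoint between the tongs' jaws, 85 mm ahead of tongs_grip along its x, level with it. The jaws are 40 mm long (20 mm either side of this point along x) and 20 mm high, 47 mm apart when open; both move in equally. The hinge end is 85 mm behind tongs_grip, with a stub 19 mm further back.
- tong_left (a joint): Angle by which each tong arm is squeezed in, rad: 0 open (at rest), 0.065 jaws on the cartridge, 0.105 shut. Sprung open: squeezing at tongs_grip takes 6 N to begin, 8 N to reach the cartridge; half of any extra squeeze reaches the jaws (20 to 40 N in all holds it firmly). Squeezed to only 46 to 49 mm over the outside, the tongs can be carried with the jaws 35 to 41 mm apart.
- spare_mid (a point): Centre of the spare chrome cartridge, same make, lying on its side on the counter: leave alone.
- retriever: Flat black plastic film leader retriever, 103 x 32 x 11 mm, lying on the counter: leave alone.
- clip: Small stainless film clip, 60 x 18 x 10 mm, lying on the counter: leave alone.
- can: Black plastic film can with grey lid, 33 mm in diameter, 50 mm tall, standing: leave alone.
- loupe: Black loupe, 44 mm in diameter, 40 mm tall, standing: leave alone.

How it is judged:
On the way, in this order (a step that is already met when the one before it is completed fails the run):
1. the dome sits on the lamp's seat and has been let go (horizontal distance between dome_mid and lamp_seat below 0.01 m and z of dome_mid in the frame of lamp_seat between 0.0235 and 0.0315 m and angle between dome_mid's own z axis and vertical below 0.12 rad and contact force between the fingers and dome below 0.05 N and linear speed of dome below 0.03 m/s), for 0.3 s.
2. the tongs, squeezed in the gripper, have lifted the cartridge clear of the stand (contact force between the fingers and tongs above 1 N and contact force between tongs and cartridge above 0.5 N and contact force between cartridge and stand below 0.05 N and height (world z) of cartridge_mid above 0.075 m), for 0.2 s.
At the end, for the whole second after the job is handed in: Dome upright on the seat (10 mm, 0.12 rad), released; gripper holds the tongs, their jaws grip the cartridge (over 0.5 N), its centre over 105 mm up, within 150 mm sideways of the lamp, within 0.5 rad of upright, still, touching neither gripper, stand nor dome (all of step 1 and contact force between the fingers and tongs above 1 N and contact force between tongs and cartridge above 0.5 N and contact force between each of the arm, the fingers and cartridge below 0.05 N and contact force between cartridge and stand below 0.05 N and contact force between each of cartridge, tongs and dome below 0.05 N and height (world z) of cartridge_mid above 0.105 m and horizontal distance between cartridge_mid and lamp_seat below 0.15 m and angle between cartridge_mid's own z axis and vertical below 0.5 rad and linear speed of cartridge below 0.04 m/s); the arm keeps its last pose, push and grip.
It fails at once if the gripper touches the clean cartridge (contact force between the fingers and cartridge above 0.5 N).
It fails at once if the dome is let fall (contact force between the fingers and dome below 0.02 N and linear speed of dome above 0.5 m/s).
It fails at once if a bystander (spare cartridge, retriever, clip, can, loupe) is moved over 25 mm (distance of any of spare_mid, retriever, clip, can, loupe from where it was at the start of the episode above 0.025 m).
It also fails if it takes over 58 s, if anything falls off the work surface, if the arm or the gripper's body presses on something with over 40 N, if the wrist force passes 120 N, or if a joint passes its speed limit or range.

## Working session

There is one attempt and no reset: what is moved stays moved. The work goes in short steps, Python scripts to look and compute and a tool call to move; the robot and the scene stay as the last step left them, time stands still between calls to the robot, and variables do not carry over. Pictures are saved under pics/ and viewed, at most 10 in all, crops included, and the job is handed in when it is done.

Besides the shell and the picture viewer there is one more tool, called after "Request:" as name(argument=value, ...), one argument or row to a line, values as JSON. arm_command: Moves the arm, as the interface text tells. Its arguments: {"type":"object","properties":{"xyz":{"type":"array"},"rot":{"type":"array"},"grip":{"type":"number"},"squeeze":{"type":"number"}},"required":["xyz","rot"]}

```bash
mkdir -p pics
cat > h.py <<'E'
from bench import r
import numpy as np, cv2
from scipy.spatial.transform import Rotation as R
def pic(c,n=None):
    T=np.array(r.camera_model(c)["T"]); im=r.camera(c)
    if n: cv2.imwrite(f"pics/{n}.png",im[:,:,::-1])
    return T,im
def W(T,p): return (T@np.r_[p,1])[:3]
def spot(l,c,T,f=None,k=2):
    for d in (f or r.spot_point)(l,c)[:k]: print(l,c,np.round(W(T,d["at"]),4),round(d["conf"],2),{k:v for k,v in d.items() if k not in("at","conf")})
E
python3 - <<'E'
from h import *
ims=[]
for c in("scene","side"):
    T,im=pic(c,c); ims.append(im)
    for l in["dome_mid","lamp_seat","cartridge_mid","stand","rest","tongs_grip","tongs_jaw","spare_mid","retriever","clip","can","loupe"]: spot(l,c,T)
print({k:np.round(v,3) for k,v in r.read_state().items()})
E
```

```text
dome_mid scene [0.4691 0.0224 0.0258] 0.91 {}
lamp_seat scene [0.5415 0.2673 0.0535] 0.98 {}
cartridge_mid scene [0.6543 0.0029 0.0636] 0.56 {}
stand scene [ 6.587e-01 -6.000e-04 -1.000e-03] 0.83 {}
rest scene [ 0.4037 -0.2319 -0.0016] 0.96 {}
tongs_grip scene [ 0.7028  0.2072 -0.0018] 0.24 {}
tongs_jaw scene [ 0.5731 -0.2289  0.0422] 0.97 {}
spare_mid scene [0.524  0.1411 0.0147] 0.59 {}
retriever scene [ 0.6983 -0.1871  0.0019] 0.78 {}
retriever scene [ 0.705   0.2049 -0.003 ] 0.5 {}
clip scene [0.6249 0.1607 0.0027] 0.76 {}
can scene [ 0.7018  0.207  -0.0024] 0.84 {}
loupe scene [ 0.7047 -0.2714  0.003 ] 0.94 {}
loupe scene [ 0.4859 -0.2336  0.0386] 0.69 {}
dome_mid side [0.4653 0.028  0.0299] 0.6 {}
lamp_seat side [0.5379 0.2662 0.0494] 0.63 {}
cartridge_mid side [0.6562 0.003  0.0647] 0.81 {}
stand side [ 0.6508  0.     -0.0007] 0.65 {}
rest side [ 0.4008 -0.2316 -0.0013] 0.64 {}
tongs_grip side [ 0.4894 -0.236   0.0414] 0.89 {}
tongs_grip side [ 6.987e-01  1.994e-01 -3.000e-04] 0.73 {}
tongs_jaw side [ 0.5696 -0.23    0.0383] 0.84 {}
tongs_jaw side [ 0.6943 -0.192   0.0091] 0.61 {}
spare_mid side [0.5263 0.1337 0.016 ] 0.55 {}
retriever side [ 0.6944 -0.1931  0.0065] 0.64 {}
clip side [0.621  0.1608 0.0009] 0.57 {}
clip side [0.4684 0.0253 0.0302] 0.43 {}
can side [0.7    0.2007 0.0014] 0.73 {}
loupe side [ 6.994e-01 -2.699e-01 -1.000e-04] 0.8 {}
{'time': np.float64(1.3), 'joint_positions': array([ 1.195,  0.332, -0.065,  1.46 ,  0.022,  1.35 , -0.089]), 'joint_vel': array([ 0.001, -0.   ,  0.001, -0.001,  0.001, -0.001,  0.001]), 'joint_torque': array([-0.0000e+00, -6.2303e+01,  2.5000e-02, -3.9012e+01, -6.1000e-02,
        3.1000e-02,  0.0000e+00]), 'ee_pos': array([ 0.216, -0.587,  0.187]), 'eef_rot': array([0.984, 0.175, 0.   , 0.   ]), 'ft_force': array([0.436, 1.062, 0.694]), 'torque': array([ 0.028,  0.059, -0.007]), 'grip_force': np.float64(0.0), 'width': np.float64(0.087)}
```

View pics/scene.png

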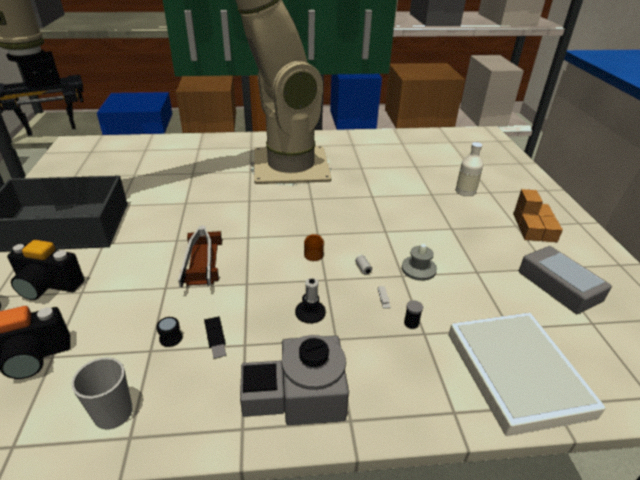

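View pics/side.png

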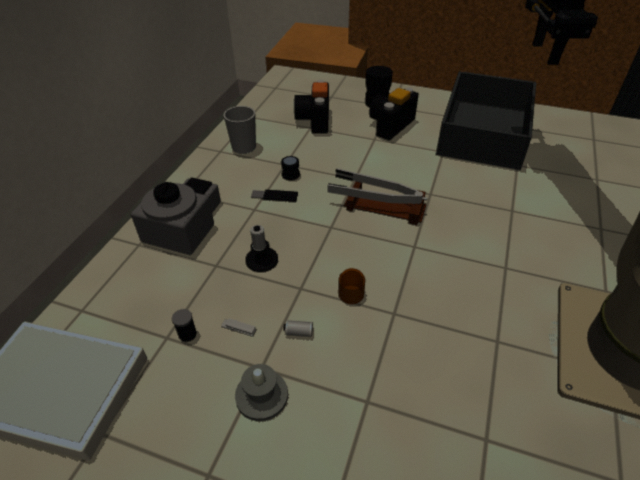

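The scene is clear. The dome is at about (313,246) and the lamp at (420,262) in the scene view, with the tongs on their rest at (202,258) and the clean cartridge at (311,293). The network positions agree with the pictures, apart from some low-confidence false hits. Next I move above the dome.

Request:
arm_command(
  xyz=[
    [0.25,0.612,0],
    [0.25,0.612,0],
    [0.25,0.612,0],
    [0.25,0.612,0],
    [0.25,0.612,0],
    [0.25,0.612,0],
    [0.25,0.612,0],
    [0.25,0.612,0],
    [0.25,0.612,0],
    [0.25,0.612,0],
    [0.25,0.612,0],
    [0.25,0.612,0],
    [0.25,0.612,0],
    [0.25,0.612,0],
    [0.25,0.612,0],
    [0.25,0.612,0],
    [0.25,0.612,0],
    [0.25,0.612,0],
    [0.25,0.612,0],
    [0.25,0.612,0],
  ],
  rot=[
    [0,0,-0.352],
    [0,0,-0.352],
    [0,0,-0.352],
    [0,0,-0.352],
    [0,0,-0.352],
    [0,0,-0.352],
    [0,0,-0.352],
    [0,0,-0.352],
    [0,0,-0.352],
    [0,0,-0.352],
    [0,0,-0.352],
    [0,0,-0.352],
    [0,0,-0.352],
    [0,0,-0.352],
    [0,0,-0.352],
    [0,0,-0.352],
    [0,0,-0.352],
    [0,0,-0.352],
    [0,0,-0.352],
    [0,0,-0.352],
  ],
  grip=1,
)

```text
time: 2.97
ee_pos: [0.4657, 0.0241, 0.1868]
eef_rot: [1.0, -0.001, -0.0, 0.0]
ft_force: [0.3, -0.9, 0.0]
width: 0.0874
grip_force: 0.0
```

Run:
```python
from h import *
T,im=pic("wrist","w1")
for l in["dome_mid","lamp_seat","cartridge_mid","spare_mid"]: spot(l,"wrist",T)
s=r.read_state();print(s["time"],s["ee_pos"],s["eef_rot"],s["joint_positions"],s["ft_force"]);print(T)
```

```text
dome_mid wrist [0.5254 0.1351 0.0094] 0.61 {}
dome_mid wrist [0.4689 0.0317 0.0305] 0.55 {}
lamp_seat wrist [0.5393 0.267  0.0497] 0.66 {}
spare_mid wrist [0.5268 0.139  0.0126] 0.8 {}
3.2167 [0.46586667 0.02476224 0.18691864] [ 9.99999952e-01 -2.38190032e-04  4.11382939e-05  1.92840865e-04] [ 0.54343877  0.01847481 -0.69219457  1.82922624  0.01265176  1.29813958
 -1.72335153] [-0.09132764 -0.52197015  0.06858519]
[[-9.15988286e-04  9.66882311e-01  2.55220999e-01  5.34869009e-01]
 [-9.99999500e-01 -9.87901226e-04  1.53578242e-04  2.47876230e-02]
 [ 4.00625223e-04 -2.55220731e-01  9.66882732e-01  3.85109101e-01]
 [ 0.00000000e+00  0.00000000e+00  0.00000000e+00  1.00000000e+00]]
```

View pics/w1.png

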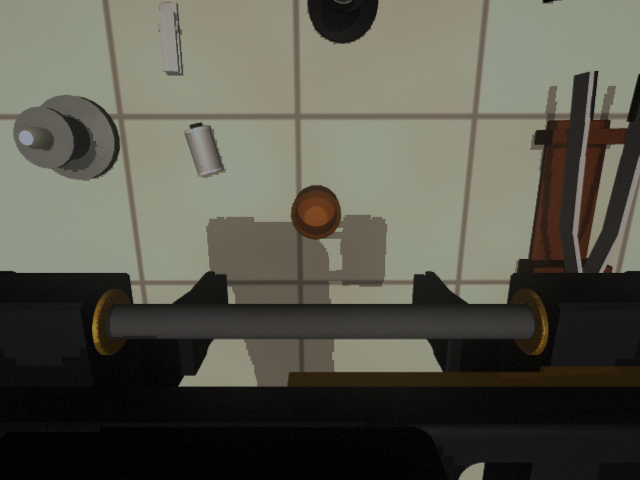

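The dome shows at (316,212), a little left of the gripper's centre line, and the lamp is at about (45,138). I'll refine the dome by colour.

Run:
```python
from h import *
m=r.camera_model("wrist");T=np.array(m["T"]);im=cv2.imread("pics/w1.png")
def ray(u,v,z):
    d=T[:3,:3]@[(u-m["cx"])/m["fx"],-(v-m["cy"])/m["fy"],-1]; return T[:3,3]+d*(z-T[2,3])/d[2]
h=cv2.cvtColor(im,cv2.COLOR_BGR2HSV);k=((h[...,0]<14)&(h[...,1]>150)&(h[...,2]>40)).astype(np.uint8)
k[:170]=0;k[250:]=0;k[:,:270]=0;k[:,370:]=0
v,u=np.nonzero(k);print(u.min(),u.max(),v.min(),v.max(),ray(u.mean(),v.mean(),.03),ray(316,v.max(),0),ray(316,v.min(),.041), m["fx"],m["cy"])
# bright top patch of lamp seat
print(ray(43,138,.05),ray(83,138,0.0))
```

```text
292 340 190 238 [0.46632427 0.02952321 0.03      ] [0.43377826 0.02941975 0.        ] [0.49056436 0.02887526 0.041     ] 371.2251023272535 238.31949834618408
[0.53710112 0.26667393 0.05      ] [0.53741367 0.2625716  0.        ]
```

Request:
arm_command(
  xyz=[
    [0.001,0.003,-0.04],
    [0.001,0.003,-0.08],
    [0.001,0.003,-0.12],
    [0.001,0.003,-0.15],
    [0.001,0.003,-0.17],
    [0.001,0.003,-0.176],
    [0.001,0.003,-0.176],
    [0.001,0.003,-0.176],
  ],
  rot=[
    [0,0,0],
    [0,0,0],
    [0,0,0],
    [0,0,0],
    [0,0,0],
    [0,0,0],
    [0,0,0],
    [0,0,0],
  ],
)

```text
time: 3.88
ee_pos: [0.4677, 0.0285, 0.0119]
eef_rot: [1.0, 0.0, 0.0, -0.0]
ft_force: [0.1, -0.0, -0.6]
width: 0.0867
grip_force: 0.0
```

Request:
arm_command(
  xyz=[
    [0,0,0],
    [0,0,0],
    [0,0,0],
    [0,0,0],
    [0,0,0],
    [0,0,0],
    [0,0,0],
    [0,0,0],
    [0,0,0],
    [0,0,0],
    [0,0,0],
    [0,0,0],
  ],
  rot=[
    [0,0,0],
    [0,0,0],
    [0,0,0],
    [0,0,0],
    [0,0,0],
    [0,0,0],
    [0,0,0],
    [0,0,0],
    [0,0,0],
    [0,0,0],
    [0,0,0],
    [0,0,0],
  ],
  grip=0.3,
  squeeze=15,
)

```text
time: 4.88
ee_pos: [0.4669, 0.0284, 0.0108]
eef_rot: [1.0, 0.0, -0.0, 0.0]
ft_force: [1.3, -0.6, -0.9]
width: 0.0398
grip_force: 12.9
```

Opening 39.8 mm doesn't fit a 48 mm dome, so I look.

Run:
```python
from h import *
T,im=pic("wrist","w2")
spot("dome_mid","wrist",T)
T,b=pic("side"); spot("dome_mid","side",T);
b=cv2.resize(b[200:380,240:480],(640,480))
cv2.imwrite("pics/s2.png",np.hstack([cv2.resize(im,(400,300)),cv2.resize(b,(400,300))])[:,:,::-1])
s=r.read_state();print(s["width"],s["grip_force"])
```

```text
dome_mid wrist [0.4666 0.0329 0.0286] 0.77 {}
dome_mid side [0.4709 0.0252 0.0277] 0.79 {}
0.039470695279141106 12.860216492554173
```

View pics/s2.png

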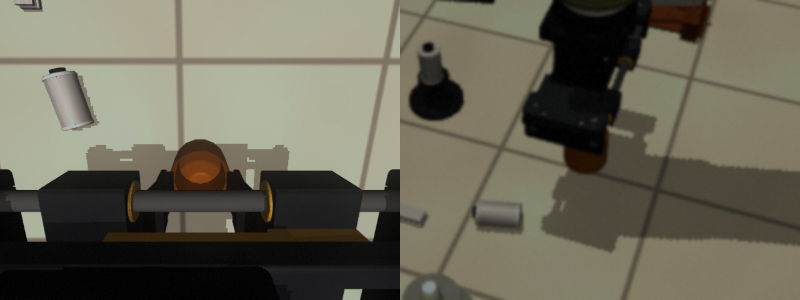

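Run:
```python
import cv2
im=cv2.imread("pics/w2.png")[200:400,180:460]; im=cv2.convertScaleAbs(im,alpha=2.2,beta=25); cv2.imwrite("pics/w2c.png",cv2.resize(im,(784,560),interpolation=cv2.INTER_CUBIC))
```

```text
(no output)
```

View pics/w2c.png

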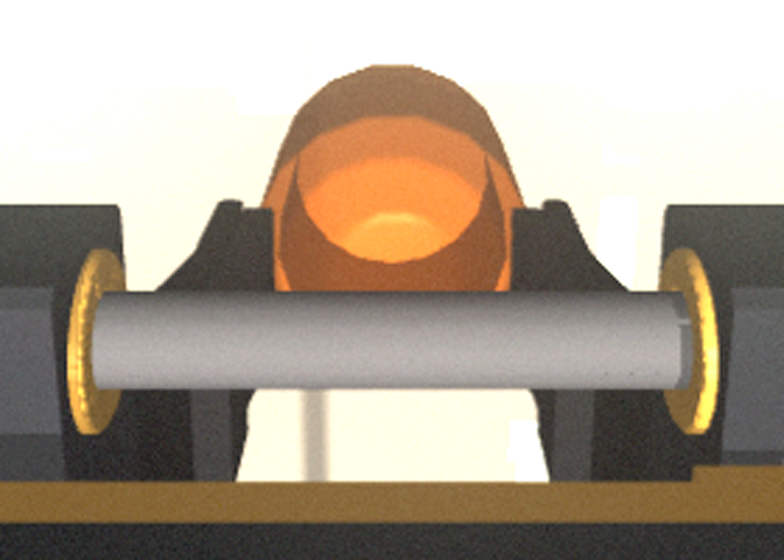

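The dome is centred between the fingers, so the opening reading is probably biased. I'll test with a tiny lift.

Request:
arm_command(
  xyz=[
    [0,0,0.003],
    [0,0,0.006],
    [0,0,0.008],
    [0,0,0.008],
  ],
  rot=[
    [0,0,0],
    [0,0,0],
    [0,0,0],
    [0,0,0],
  ],
)

```text
time: 5.42
ee_pos: [0.4674, 0.0285, 0.0195]
eef_rot: [1.0, 0.0, 0.0, 0.0]
ft_force: [0.4, 0.9, -0.3]
width: 0.0395
grip_force: 12.7
```

Run:
```python
from h import *
T,im=pic("wrist","w3"); 
spot("dome_mid","wrist",T)
T,b=pic("side"); spot("dome_mid","side",T);
T,c=pic("scene"); spot("dome_mid","scene",T);
a=lambda i:cv2.resize(cv2.convertScaleAbs(i,alpha=2.),(400,300),interpolation=cv2.INTER_CUBIC)
cv2.imwrite("pics/s3.png",np.vstack([np.hstack([a(im[200:395,190:450]),a(b[235:325,300:420])]),np.hstack([a(c[200:290,255:375]),a(cv2.imread("pics/w2.png")[200:395,190:450][:,:,::-1])])])[:,:,::-1])
s=r.read_state();print(s["width"],s["grip_force"],s["ft_force"],s["ee_pos"])
```

```text
dome_mid wrist [0.466  0.0302 0.0394] 0.63 {}
dome_mid side [0.4668 0.0299 0.0351] 0.75 {}
dome_mid scene [0.4694 0.0249 0.0367] 0.98 {}
0.0392819580434842 12.738364428514615 [ 0.29924     0.6337535  -0.51938277] [0.46689458 0.02845861 0.01878441]
```

View pics/s3.png

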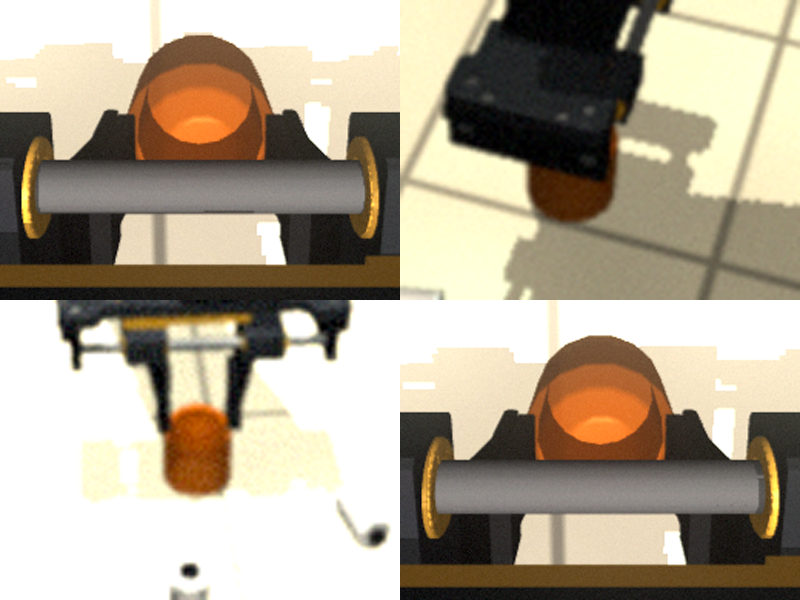

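The dome is lifted: its network height rose about 8 mm, it sits unchanged relative to the fingers in the wrist view, and it is upright in the scene view. Now I carry it above the lamp.

Request:
arm_command(
  xyz=[
    [0,0,0.015],
    [0,0,0.04],
    [0,0,0.07],
    [0,0.005,0.095],
    [0.005,0.02,0.105],
    [0.012,0.04,0.105],
    [0.022,0.07,0.105],
    [0.03,0.1,0.105],
    [0.04,0.13,0.105],
    [0.05,0.16,0.105],
    [0.058,0.19,0.105],
    [0.065,0.215,0.105],
    [0.07,0.23,0.105],
    [0.0725,0.2385,0.105],
    [0.0725,0.2385,0.105],
    [0.0725,0.2385,0.105],
    [0.0725,0.2385,0.105],
  ],
  rot=[
    [0,0,0],
    [0,0,0],
    [0,0,0],
    [0,0,0],
    [0,0,0],
    [0,0,0],
    [0,0,0],
    [0,0,0],
    [0,0,0],
    [0,0,0],
    [0,0,0],
    [0,0,0],
    [0,0,0],
    [0,0,0],
    [0,0,0],
    [0,0,0],
    [0,0,0],
  ],
)

```text
time: 7.13
ee_pos: [0.5396, 0.2653, 0.1237]
eef_rot: [1.0, -0.0, -0.0, 0.001]
ft_force: [0.6, -1.1, -1.0]
width: 0.0392
grip_force: 12.7
```

Run:
```python
from h import *
o=[]
for c,(x,y,w,h) in dict(wrist=(160,120,320,240),side=(180,300,160,120),scene=(340,180,160,120)).items():
    T,im=pic(c,"l_"+c)
    for l in("dome_mid","lamp_seat"): spot(l,c,T,k=1)
    o.append(cv2.resize(cv2.convertScaleAbs(im[y:y+h,x:x+w],alpha=1.6),(400,300),interpolation=cv2.INTER_CUBIC))
cv2.imwrite("pics/l.png",np.vstack([np.hstack(o[:2]),np.hstack([o[2],o[2]*0])])[:,:,::-1])
s=r.read_state();print(s["time"],s["width"],s["grip_force"],s["ee_pos"])
```

```text
dome_mid wrist [0.5396 0.2696 0.1408] 0.55 {}
dome_mid side [0.5442 0.2672 0.1442] 0.61 {}
lamp_seat side [0.5368 0.2642 0.0511] 0.66 {}
dome_mid scene [0.5427 0.2631 0.1413] 0.72 {}
lamp_seat scene [0.5413 0.2645 0.052 ] 0.62 {}
7.5833 0.0398101860250888 12.738908923929557 [0.53952699 0.2667693  0.12394703]
```

View pics/l.png

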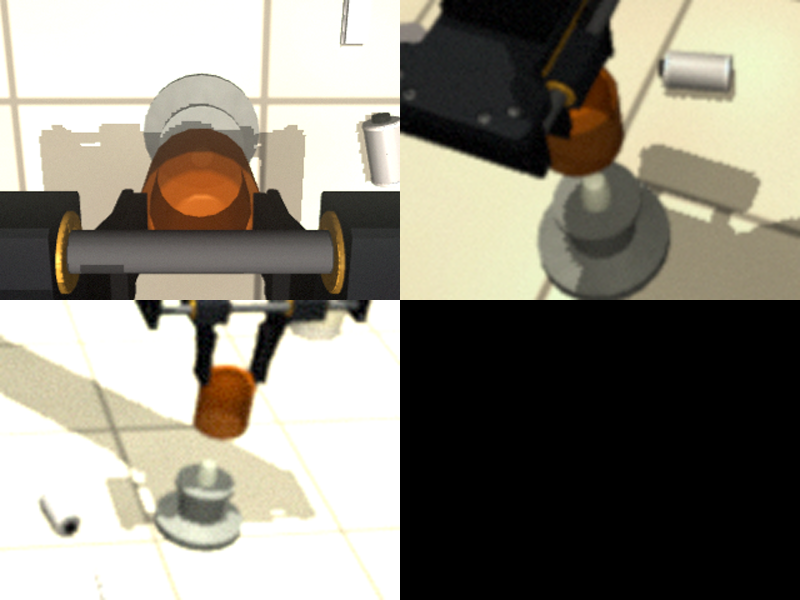

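Dome hangs upright, its rim directly above the bulb in all three views (scene bulb (209,463), dome rim (220,435) in the crop); about a 2 mm correction in x is needed. Lowering.

Request:
arm_command(
  xyz=[
    [-0.002,0,-0.005],
    [-0.002,-0.0005,-0.015],
    [-0.002,-0.0005,-0.03],
    [-0.002,-0.0005,-0.042],
    [-0.002,-0.0005,-0.05],
    [-0.002,-0.0005,-0.055],
    [-0.002,-0.0005,-0.058],
    [-0.002,-0.0005,-0.06],
    [-0.002,-0.0005,-0.061],
    [-0.002,-0.0005,-0.061],
    [-0.002,-0.0005,-0.061],
  ],
  rot=[
    [0,0,0],
    [0,0,0],
    [0,0,0],
    [0,0,0],
    [0,0,0],
    [0,0,0],
    [0,0,0],
    [0,0,0],
    [0,0,0],
    [0,0,0],
    [0,0,0],
  ],
)

```text
time: 8.5
ee_pos: [0.5377, 0.2666, 0.0633]
eef_rot: [1.0, 0.0, 0.0, -0.0]
ft_force: [-0.4, 0.7, -1.5]
width: 0.0395
grip_force: 12.7
```

Request:
arm_command(
  xyz=[
    [0,0,-0.001],
    [0,0,-0.002],
    [0,0,-0.002],
    [0,0,-0.002],
  ],
  rot=[
    [0,0,0],
    [0,0,0],
    [0,0,0],
    [0,0,0],
  ],
)

```text
time: 8.83
ee_pos: [0.5376, 0.2665, 0.061]
eef_rot: [1.0, 0.0, 0.0, -0.0]
ft_force: [-0.2, -0.0, 0.1]
width: 0.0396
grip_force: 13.0
```

Request:
arm_command(
  xyz=[
    [0,0,-0.001],
    [0,0,-0.0015],
    [0,0,-0.0015],
    [0,0,-0.0015],
  ],
  rot=[
    [0,0,0],
    [0,0,0],
    [0,0,0],
    [0,0,0],
  ],
)

```text
time: 9.17
ee_pos: [0.5379, 0.2669, 0.0607]
eef_rot: [1.0, 0.0, 0.001, -0.0]
ft_force: [-2.5, -1.5, 10.7]
width: 0.0399
grip_force: 15.5
```

Run:
```python
from h import *
for c in("side","scene"):
    T,im=pic(c)
    for l in("dome_mid","lamp_seat"): spot(l,c,T,k=1)
print(r.read_state()["ft_force"],r.read_state()["ee_pos"])
```

```text
dome_mid side [0.5373 0.2698 0.0788] 0.72 {}
lamp_seat side [0.5394 0.2661 0.0483] 0.84 {}
dome_mid scene [0.5375 0.2613 0.0816] 0.63 {}
lamp_seat scene [0.542  0.265  0.0515] 0.89 {}
[-3.35733688 -1.73673623  9.58859522] [0.53786364 0.26684986 0.06066705]
```

Contact at the expected height. I unload slightly, then let go.

Request:
arm_command(
  xyz=[
    [0,0,0.001],
    [0,0,0.001],
  ],
  rot=[
    [0,0,0],
    [0,0,0],
  ],
)

```text
time: 9.63
ee_pos: [0.5378, 0.2667, 0.0608]
eef_rot: [1.0, 0.0, 0.0, -0.0]
ft_force: [-0.7, 0.8, 3.9]
width: 0.0393
grip_force: 13.9
```

Request:
arm_command(
  xyz=[
    [0,0,0],
    [0,0,0],
    [0,0,0],
    [0,0,0],
    [0,0,0],
    [0,0,0],
    [0,0,0],
    [0,0,0],
  ],
  rot=[
    [0,0,0],
    [0,0,0],
    [0,0,0],
    [0,0,0],
    [0,0,0],
    [0,0,0],
    [0,0,0],
    [0,0,0],
  ],
  grip=1,
)

```text
time: 10.3
ee_pos: [0.5375, 0.2664, 0.0603]
eef_rot: [1.0, 0.0, -0.0, 0.0]
ft_force: [0.3, -0.3, -0.1]
width: 0.0832
grip_force: 0.0
```

Request:
arm_command(
  xyz=[
    [0,0,0.01],
    [0,0,0.03],
    [0,0,0.06],
    [0,0,0.1],
    [0,0,0.13],
    [0,0,0.13],
  ],
  rot=[
    [0,0,0],
    [0,0,0],
    [0,0,0],
    [0,0,0],
    [0,0,0],
    [0,0,0],
  ],
)

```text
time: 10.8
ee_pos: [0.5397, 0.2686, 0.198]
eef_rot: [1.0, 0.001, 0.004, -0.002]
ft_force: [-0.2, 0.8, 0.4]
width: 0.0868
grip_force: 0.0
```

Run:
```python
from h import *
o=[]
for c,(x,y,w,h) in dict(wrist=(160,120,320,240),side=(180,300,160,120),scene=(340,180,160,120)).items():
    T,im=pic(c,"m_"+c)
    for l in("dome_mid","lamp_seat"): spot(l,c,T,k=1)
    o.append(cv2.resize(cv2.convertScaleAbs(im[y:y+h,x:x+w],alpha=1.6),(400,300),interpolation=cv2.INTER_CUBIC))
cv2.imwrite("pics/m.png",np.vstack([np.hstack(o[:2]),np.hstack([o[2],o[2]*0])])[:,:,::-1])
s=r.read_state();print(s["time"],s["width"],s["ee_pos"],s["joint_positions"])
```

```text
dome_mid wrist [0.5393 0.2687 0.0808] 0.82 {}
lamp_seat wrist [0.5273 0.1368 0.0132] 0.54 {}
dome_mid side [0.538  0.2654 0.079 ] 0.61 {}
lamp_seat side [0.5375 0.2647 0.0481] 0.56 {}
dome_mid scene [0.5391 0.2632 0.0808] 0.72 {}
lamp_seat scene [0.5389 0.2631 0.0533] 0.94 {}
11.25 0.08689080702285266 [0.53714866 0.26627675 0.18958029] [ 0.09152405  0.38226486 -0.8068312   1.49342724  0.27717784  1.38541678
 -2.30053705]
```

View pics/m.png

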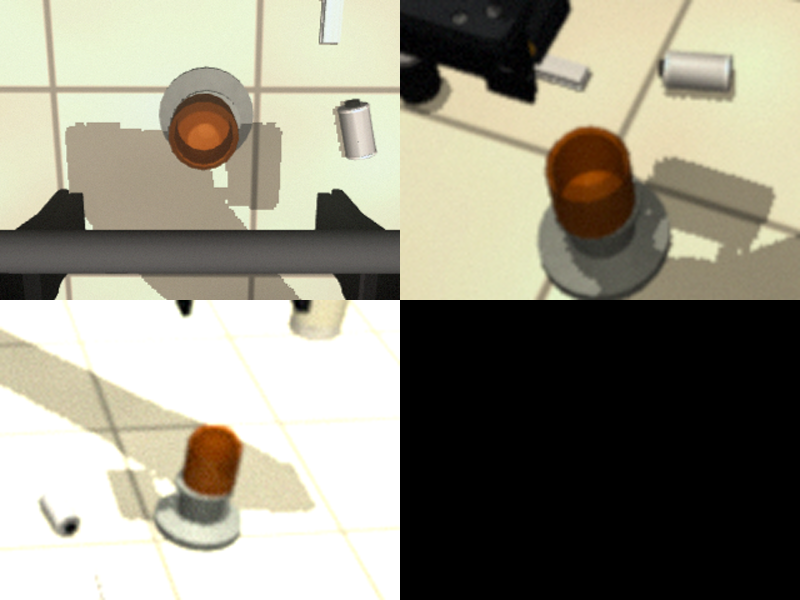

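The dome is seated centrally and released: rim on the seat at crop (590,235), upright in each view. Now to the tongs.

Request:
arm_command(
  xyz=[
    [-0.05,-0.5,0],
    [-0.05,-0.5,0],
    [-0.05,-0.5,0],
    [-0.05,-0.5,0],
    [-0.05,-0.5,0],
    [-0.05,-0.5,0],
    [-0.05,-0.5,0],
    [-0.05,-0.5,0],
    [-0.05,-0.5,0],
    [-0.05,-0.5,0],
    [-0.05,-0.5,0],
    [-0.05,-0.5,0],
    [-0.05,-0.5,0],
    [-0.05,-0.5,0],
    [-0.05,-0.5,0],
    [-0.05,-0.5,0],
  ],
  rot=[
    [0,0,0],
    [0,0,0],
    [0,0,0],
    [0,0,0],
    [0,0,0],
    [0,0,0],
    [0,0,0],
    [0,0,0],
    [0,0,0],
    [0,0,0],
    [0,0,0],
    [0,0,0],
    [0,0,0],
    [0,0,0],
    [0,0,0],
    [0,0,0],
  ],
)

```text
time: 12.58
ee_pos: [0.4879, -0.2318, 0.1903]
eef_rot: [1.0, 0.001, 0.0, -0.0]
ft_force: [-0.4, 0.1, 0.2]
width: 0.0867
grip_force: 0.0
```

Run:
```python
from h import *
for c in("wrist","side","scene"):
    T,im=pic(c,"t_"+c)
    for l in("tongs_grip","tongs_jaw","rest"): spot(l,c,T,k=1)
s=r.read_state();print(s["time"],s["width"],s["ee_pos"],s["joint_positions"])
```

```text
rest wrist [ 4.006e-01 -2.342e-01 -4.000e-04] 0.67 {}
tongs_grip side [ 0.4874 -0.2371  0.0415] 0.8 {}
tongs_jaw side [ 0.572  -0.2336  0.0406] 0.64 {}
rest side [ 0.3982 -0.2338  0.0019] 0.57 {}
tongs_grip scene [ 0.4858 -0.2343  0.0401] 0.94 {}
tongs_jaw scene [ 0.5689 -0.2302  0.0393] 0.91 {}
rest scene [ 0.4029 -0.2296 -0.0008] 0.77 {}
13.1833 0.08685185571246336 [ 0.4874573  -0.23352412  0.19036052] [ 0.82836088  0.18353672 -0.52289756  1.65807278  0.09419866  1.32511541
 -1.28022059]
```

View pics/t_wrist.png

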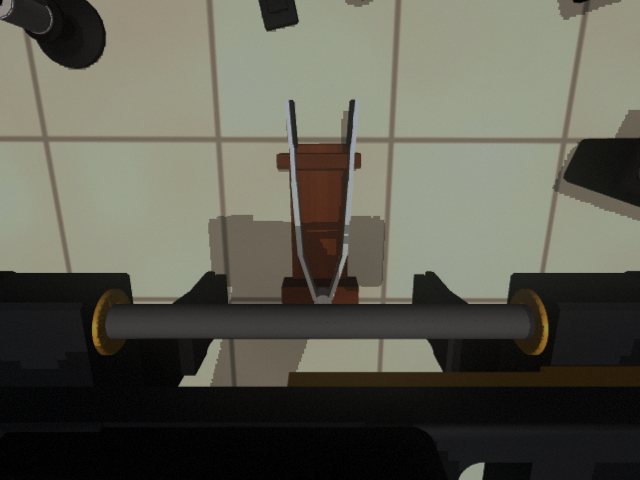

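Wrist view: the tongs lie along +x, with the jaws' tips at (291,101) and (353,101) and the hinge at (322,299). They are nearly parallel to the tool. I'll work out their position.

Run:
```python
from h import *
m=r.camera_model("wrist");T=np.array(m["T"])
def ray(u,v,z):
    d=T[:3,:3]@[(u-m["cx"])/m["fx"],-(v-m["cy"])/m["fy"],-1]; return T[:3,3]+d*(z-T[2,3])/d[2]
im=cv2.imread("pics/t_wrist.png");g=cv2.cvtColor(im,cv2.COLOR_BGR2HSV)
for v in(110,130,150,170,190,210,230,250): # bright low-sat top edges
    row=g[v].astype(int);u=[i for i in range(280,362) if row[i,1]<40 and row[i,2]>110]
    print(v,u[:1],u[-1:],len(u), np.round(ray(u[0],v,.05),4) if u else"",np.round(ray(u[-1],v,.05),4) if u else"")
print(ray(291,100,.05),ray(353,100,.05),ray(322,299,.05),m["cx"])
```

```text
110 [280] [361] 72 [ 0.582  -0.1983  0.05  ] [ 0.5821 -0.2684  0.05  ]
130 [280] [361] 66 [ 0.5654 -0.1979  0.05  ] [ 0.5654 -0.2689  0.05  ]
150 [280] [361] 24 [ 0.5483 -0.1974  0.05  ] [ 0.5484 -0.2694  0.05  ]
170 [291] [361] 15 [ 0.5308 -0.2069  0.05  ] [ 0.5309 -0.2699  0.05  ]
190 [280] [361] 30 [ 0.5128 -0.1965  0.05  ] [ 0.5129 -0.2704  0.05  ]
210 [280] [361] 32 [ 0.4943 -0.196   0.05  ] [ 0.4944 -0.271   0.05  ]
230 [] [] 0  
250 [343] [347] 5 [ 0.4558 -0.255   0.05  ] [ 0.4558 -0.2588  0.05  ]
[ 0.59012639 -0.20798585  0.05      ] [ 0.59018698 -0.26125587  0.05      ] [ 0.40536819 -0.2351242   0.05      ] 319.709850740924
```

Request:
arm_command(
  xyz=[
    [0,-0.0015,-0.03],
    [0,-0.0015,-0.07],
    [0,-0.0015,-0.11],
    [0,-0.0015,-0.14],
    [0,-0.0015,-0.16],
    [0,-0.0015,-0.17],
    [0,-0.0015,-0.17],
    [0,-0.0015,-0.17],
  ],
  rot=[
    [0,0,0],
    [0,0,0],
    [0,0,0],
    [0,0,0],
    [0,0,0],
    [0,0,0],
    [0,0,0],
    [0,0,0],
  ],
)

```text
time: 13.85
ee_pos: [0.4879, -0.2351, 0.0211]
eef_rot: [1.0, 0.0, 0.0, 0.0]
ft_force: [-0.4, -0.4, -0.5]
width: 0.0866
grip_force: 0.0
```

Request:
arm_command(
  xyz=[
    [0,0,0],
    [0,0,0],
    [0,0,0],
    [0,0,0],
    [0,0,0],
    [0,0,0],
    [0,0,0],
    [0,0,0],
    [0,0,0],
    [0,0,0],
  ],
  rot=[
    [0,0,0],
    [0,0,0],
    [0,0,0],
    [0,0,0],
    [0,0,0],
    [0,0,0],
    [0,0,0],
    [0,0,0],
    [0,0,0],
    [0,0,0],
  ],
  grip=0.55,
  squeeze=20,
)

```text
time: 14.68
ee_pos: [0.4875, -0.235, 0.0204]
eef_rot: [1.0, 0.0, -0.0, 0.0]
ft_force: [-0.1, 0.7, 0.0]
width: 0.0478
grip_force: 0.0
```

The reading is biased low, as it was on the dome (39.5 for 48). I close further.

Request:
arm_command(
  xyz=[
    [0,0,0],
    [0,0,0],
    [0,0,0],
    [0,0,0],
    [0,0,0],
  ],
  rot=[
    [0,0,0],
    [0,0,0],
    [0,0,0],
    [0,0,0],
    [0,0,0],
  ],
  grip=0.48,
)

```text
time: 15.1
ee_pos: [0.4874, -0.235, 0.0204]
eef_rot: [1.0, 0.0, -0.0, 0.0]
ft_force: [-0.2, -0.8, 0.1]
width: 0.0415
grip_force: 0.0
```

Request:
arm_command(
  xyz=[
    [0,0,0],
    [0,0,0],
    [0,0,0],
    [0,0,0],
    [0,0,0],
  ],
  rot=[
    [0,0,0],
    [0,0,0],
    [0,0,0],
    [0,0,0],
    [0,0,0],
  ],
  grip=0.45,
)

```text
time: 15.52
ee_pos: [0.4875, -0.235, 0.0204]
eef_rot: [1.0, 0.0, 0.0, 0.0]
ft_force: [0.1, 0.2, 0.3]
width: 0.0395
grip_force: 0.0
```

Run:
```python
from h import *
T,im=pic("wrist","g1")
spot("tongs_jaw","wrist",T,k=1)
cv2.imwrite("pics/g1c.png",cv2.resize(cv2.convertScaleAbs(im[0:300,150:490],alpha=1.6),(680,600))[:,:,::-1])
s=r.read_state();print(s["time"],s["width"],s["grip_force"])
```

```text
15.6167 0.03895556192688322 0.0
```

View pics/g1c.png

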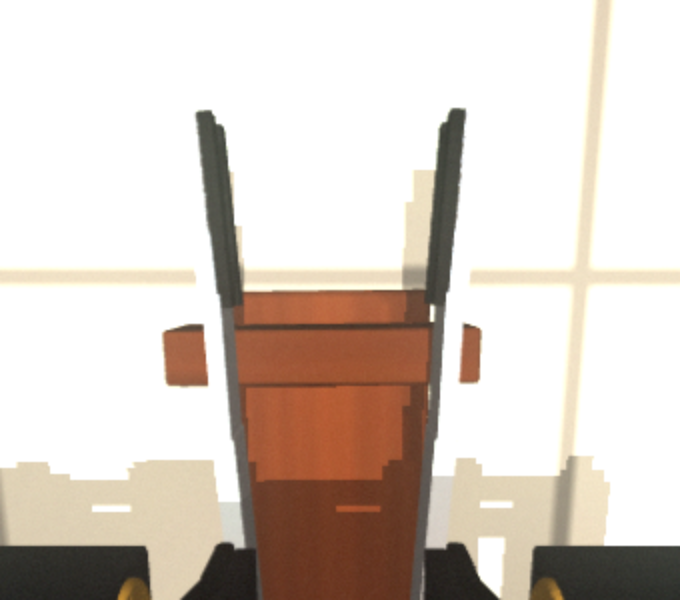

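The view shows the tongs still open, with the fingers just outside their arms. The finger ends appear nearer the camera than the TCP height suggests. Test: close a little more and watch the force.

Request:
arm_command(
  xyz=[
    [0,0,0],
    [0,0,0],
    [0,0,0],
    [0,0,0],
    [0,0,0],
  ],
  rot=[
    [0,0,0],
    [0,0,0],
    [0,0,0],
    [0,0,0],
    [0,0,0],
  ],
  grip=0.41,
)

```text
time: 16.03
ee_pos: [0.4875, -0.2351, 0.0204]
eef_rot: [1.0, 0.0, 0.0, 0.0]
ft_force: [-0.7, -0.1, 0.7]
width: 0.0354
grip_force: 0.0
```

Request:
arm_command(
  xyz=[
    [0,0,0],
    [0,0,0],
    [0,0,0],
    [0,0,0],
    [0,0,0],
  ],
  rot=[
    [0,0,0],
    [0,0,0],
    [0,0,0],
    [0,0,0],
    [0,0,0],
  ],
  grip=0.37,
)

```text
time: 16.45
ee_pos: [0.4875, -0.235, 0.0204]
eef_rot: [1.0, 0.0, 0.0, 0.0]
ft_force: [0.3, 0.2, -0.1]
width: 0.0322
grip_force: 0.0
```

No force even at 32 mm: the finger ends must be above the tongs. I estimate the tips are about 38 mm higher than the reported TCP, which also explains the 39.5 mm grip on the dome's shoulder. Open, lower in steps and watch the force.

Request:
arm_command(
  xyz=[
    [0,0,0],
    [0,0,0],
    [0,0,0],
    [0,0,0],
    [0,0,0],
    [0,0,0],
    [0,0,0],
  ],
  rot=[
    [0,0,0],
    [0,0,0],
    [0,0,0],
    [0,0,0],
    [0,0,0],
    [0,0,0],
    [0,0,0],
  ],
  grip=0.9,
)

```text
time: 17.03
ee_pos: [0.4875, -0.235, 0.0204]
eef_rot: [1.0, 0.0, 0.0, 0.0]
ft_force: [0.2, -0.7, 0.4]
width: 0.0707
grip_force: 0.0
```

Request:
arm_command(
  xyz=[
    [0,0,-0.004],
    [0,0,-0.008],
    [0,0,-0.012],
    [0,0,-0.012],
  ],
  rot=[
    [0,0,0],
    [0,0,0],
    [0,0,0],
    [0,0,0],
  ],
)

```text
time: 17.37
ee_pos: [0.4868, -0.2348, 0.0072]
eef_rot: [1.0, 0.0, -0.001, -0.0]
ft_force: [-0.7, -0.4, -0.7]
width: 0.0779
grip_force: 0.0
```

Request:
arm_command(
  xyz=[
    [0,0,-0.003],
    [0,0,-0.005],
    [0,0,-0.007],
    [0,0,-0.007],
  ],
  rot=[
    [0,0,0],
    [0,0,0],
    [0,0,0],
    [0,0,0],
  ],
)

```text
time: 17.7
ee_pos: [0.4873, -0.2349, 0.001]
eef_rot: [1.0, 0.0, -0.0, -0.0]
ft_force: [0.9, -1.4, -0.4]
width: 0.0784
grip_force: 0.0
```

Request:
arm_command(
  xyz=[
    [0,0,-0.002],
    [0,0,-0.004],
    [0,0,-0.006],
    [0,0,-0.006],
  ],
  rot=[
    [0,0,0],
    [0,0,0],
    [0,0,0],
    [0,0,0],
  ],
)

```text
time: 18.03
ee_pos: [0.4872, -0.2349, -0.0051]
eef_rot: [1.0, 0.0, -0.0, -0.0]
ft_force: [-0.1, 0.2, 0.5]
width: 0.0781
grip_force: 0.0
```

Request:
arm_command(
  xyz=[
    [0,0,-0.003],
    [0,0,-0.006],
    [0,0,-0.009],
    [0,0,-0.009],
  ],
  rot=[
    [0,0,0],
    [0,0,0],
    [0,0,0],
    [0,0,0],
  ],
)

```text
time: 18.37
ee_pos: [0.487, -0.2349, -0.0144]
eef_rot: [1.0, 0.0, -0.0, -0.0]
ft_force: [-0.5, 0.0, -0.7]
width: 0.0781
grip_force: 0.0
```

Confirmed: the reported TCP is 14 mm below the counter and there is no contact. I go 2 mm lower and squeeze partially.

Request:
arm_command(
  xyz=[
    [0,0,-0.002],
    [0,0,-0.002],
    [0,0,-0.002],
    [0,0,-0.002],
    [0,0,-0.002],
    [0,0,-0.002],
    [0,0,-0.002],
    [0,0,-0.002],
  ],
  rot=[
    [0,0,0],
    [0,0,0],
    [0,0,0],
    [0,0,0],
    [0,0,0],
    [0,0,0],
    [0,0,0],
    [0,0,0],
  ],
  grip=0.545,
)

```text
time: 19.03
ee_pos: [0.4876, -0.2351, -0.0155]
eef_rot: [1.0, 0.0, 0.0, 0.0]
ft_force: [0.7, -0.1, 0.2]
width: 0.0483
grip_force: 6.3
```

Run:
```python
from h import *
print({k:np.round(v,4) for k,v in r.read_state().items() if k in("time","ee_pos","width","grip_force","ft_force")})
for c in("wrist","scene","side"):
    T,im=pic(c,"h_"+c)
    for l in("tongs_jaw","tongs_grip","cartridge_mid","stand"): spot(l,c,T,k=1)
```

```text
{'time': np.float64(19.0333), 'ee_pos': array([ 0.4876, -0.2351, -0.0155]), 'ft_force': array([ 0.7218, -0.1198,  0.21  ]), 'grip_force': np.float64(6.3239), 'width': np.float64(0.0483)}
tongs_jaw scene [ 0.5694 -0.2309  0.0421] 0.79 {}
tongs_grip scene [ 0.4871 -0.2375  0.0426] 0.73 {}
cartridge_mid scene [0.6537 0.0058 0.0634] 0.72 {}
stand scene [ 6.562e-01 -1.300e-03 -2.000e-04] 0.56 {}
tongs_jaw side [ 0.5657 -0.2372  0.0416] 0.74 {}
tongs_grip side [ 0.4897 -0.2375  0.0392] 0.78 {}
cartridge_mid side [0.6529 0.0011 0.0616] 0.79 {}
```

The grip is good: 48.3 mm and 6.3 N. Lift straight up, then go above the cartridge.

Request:
arm_command(
  xyz=[
    [0,0,0.004],
    [0,0,0.012],
    [0,0,0.025],
    [0,0,0.045],
    [0,0,0.065],
    [0,0,0.08],
    [0,0,0.085],
    [0,0,0.085],
  ],
  rot=[
    [0,0,0],
    [0,0,0],
    [0,0,0],
    [0,0,0],
    [0,0,0],
    [0,0,0],
    [0,0,0],
    [0,0,0],
  ],
)

```text
time: 20.45
ee_pos: [0.4885, -0.2355, 0.0714]
eef_rot: [1.0, 0.0, 0.001, 0.001]
ft_force: [0.5, -1.0, -1.1]
width: 0.0474
grip_force: 6.1
```

Request:
arm_command(
  xyz=[
    [0.003,0.01,0],
    [0.01,0.028,0],
    [0.02,0.053,0],
    [0.028,0.08,0],
    [0.036,0.105,0],
    [0.045,0.13,0],
    [0.054,0.155,0],
    [0.064,0.18,0],
    [0.073,0.205,0],
    [0.08,0.225,0],
    [0.084,0.234,0],
    [0.0845,0.2365,0],
    [0.0845,0.2365,0],
    [0.0845,0.2365,0],
  ],
  rot=[
    [0,0,0],
    [0,0,0],
    [0,0,0],
    [0,0,0],
    [0,0,0],
    [0,0,0],
    [0,0,0],
    [0,0,0],
    [0,0,0],
    [0,0,0],
    [0,0,0],
    [0,0,0],
    [0,0,0],
    [0,0,0],
  ],
)

```text
time: 21.62
ee_pos: [0.5714, 0.0, 0.0688]
eef_rot: [1.0, -0.0, -0.001, 0.0]
ft_force: [-0.9, -0.9, 0.3]
width: 0.0473
grip_force: 6.1
```

Run:
```python
from h import *
print({k:np.round(v,4) for k,v in r.read_state().items() if k in("time","ee_pos","width","grip_force","ft_force")})
for c in("wrist","scene","side"):
  for i in range(2):
    T,im=pic(c,f"i_{c}")
    for l in("tongs_jaw","tongs_grip","cartridge_mid","stand"): spot(l,c,T,k=1)
m=r.camera_model("wrist");T=np.array(m["T"]);im=cv2.imread("pics/i_wrist.png")
def pj(p):
    q=np.linalg.inv(T)@np.r_[p,1];return m["cx"]+m["fx"]*q[0]/-q[2],m["cy"]-m["fy"]*q[1]/-q[2]
print(pj([.6545,.0015,.088]),pj([.6545,.0015,0]),pj([.6545,.0015,.125]))
g=cv2.cvtColor(im,cv2.COLOR_BGR2GRAY)
for v in range(0,200,12): print(v,g[v,220:420:5])
```

```text
{'time': np.float64(21.6167), 'ee_pos': array([0.5714, 0.    , 0.0688]), 'ft_force': array([-0.8745, -0.9487,  0.2992]), 'grip_force': np.float64(6.0887), 'width': np.float64(0.0473)}
cartridge_mid wrist [0.6595 0.0013 0.0591] 0.59 {}
stand wrist [0.6561 0.0032 0.0042] 0.58 {}
cartridge_mid wrist [6.607e-01 4.000e-04 6.100e-02] 0.58 {}
stand wrist [0.6542 0.0034 0.0043] 0.74 {}
tongs_jaw scene [0.656  0.0056 0.1284] 0.97 {}
tongs_grip scene [ 0.5699 -0.0024  0.1244] 0.76 {}
cartridge_mid scene [0.5198 0.1386 0.0141] 0.39 {}
stand scene [ 6.561e-01  5.000e-04 -1.600e-03] 0.67 {}
tongs_jaw scene [0.6542 0.0056 0.1249] 0.61 {}
tongs_grip scene [0.5688 0.0019 0.1226] 0.81 {}
cartridge_mid scene [ 0.7034 -0.2773  0.0038] 0.71 {}
stand scene [0.6554 0.0024 0.0022] 0.72 {}
tongs_jaw side [ 0.6525 -0.0012  0.1243] 0.98 {}
tongs_grip side [ 0.5761 -0.0011  0.1281] 0.8 {}
cartridge_mid side [ 0.6548 -0.0007  0.0625] 0.62 {}
stand side [6.501e-01 4.800e-03 6.000e-04] 0.93 {}
tongs_jaw side [0.6543 0.001  0.1206] 0.72 {}
tongs_grip side [0.5742 0.0007 0.1237] 0.92 {}
stand side [0.6514 0.0017 0.
[... 2350 characters left out ...]
89 188 177
 178 178 179 179]
156 [182 181 181 181 181 181 188 188  44  44  68 118 117 132  40  41  39  39
  41  39  41  41  39  35  35 131 177 178 178 177  48  43 156 188 189 176
 177 179 179 179]
168 [181 182 179 183 182 182 188 188 187  59 180 122 119 178 178 179 181 177
 178 180 177 177 178 118 119 178 179 179 179 178 178  58 188 188 184 180
 179 179 180 181]
180 [182 182 182 180 181 181 184 189 188  62 169 119 180 178 180 178 178 179
 178 179 179 178 179 122 119 179 179 178 179 180 132  61 188 190 181 181
 180 182 181 182]
192 [180 180 181 179 180 179 179 187 190  62 162 120 170 179 179 179 178 178
 180 179 178 179 179 121 121 179 179 179 180 180  98  60 189 190 182 181
 181 181 183 181]
```

The wrist pixels put the spool at column 310 and the jaw midpoint at 320, so the tongs must go 5 mm to +y; x fits. Correct, then lower.

Request:
arm_command(
  xyz=[
    [0,0.003,0],
    [0,0.005,0],
    [0,0.005,-0.005],
    [0,0.005,-0.015],
    [0,0.005,-0.027],
    [0,0.005,-0.039],
    [0,0.005,-0.05],
    [0,0.005,-0.057],
    [0,0.005,-0.06],
    [0,0.005,-0.06],
    [0,0.005,-0.06],
  ],
  rot=[
    [0,0,0],
    [0,0,0],
    [0,0,0],
    [0,0,0],
    [0,0,0],
    [0,0,0],
    [0,0,0],
    [0,0,0],
    [0,0,0],
    [0,0,0],
    [0,0,0],
  ],
)

```text
time: 24.03
ee_pos: [0.5722, 0.0066, 0.0095]
eef_rot: [1.0, 0.0, 0.0, -0.0]
ft_force: [0.1, -1.1, -0.9]
width: 0.0477
grip_force: 6.1
```

Run:
```python
from h import *
print({k:np.round(v,4) for k,v in r.read_state().items() if k in("time","ee_pos","width","grip_force","ft_force")})
T,im=pic("wrist","j_wrist")
for l in("tongs_jaw","cartridge_mid","stand"): spot(l,"wrist",T,k=1)
for c in("scene","side"):
    T,_=pic(c)
    for l in("tongs_jaw","cartridge_mid"): spot(l,c,T,k=1)
g=cv2.cvtColor(im,cv2.COLOR_RGB2GRAY)
for v in range(0,170,12): print(v,*(f"{x//10:2d}" for x in g[v,220:420:4]))
```

```text
{'time': np.float64(24.0333), 'ee_pos': array([0.5722, 0.0066, 0.0095]), 'ft_force': array([ 0.0867, -1.1331, -0.9011]), 'grip_force': np.float64(6.0888), 'width': np.float64(0.0477)}
cartridge_mid wrist [0.6551 0.0032 0.0623] 0.68 {}
tongs_jaw scene [0.6544 0.012  0.0666] 0.96 {}
cartridge_mid scene [0.6537 0.0057 0.0633] 0.72 {}
tongs_jaw side [0.6505 0.0064 0.0664] 0.92 {}
cartridge_mid side [ 6.541e-01 -2.000e-04  1.000e-03] 0.68 {}
0 17 17 18 17 14 12 13 17 18 17 17 17 17 18 18 18 17 18 18 18 18 18 18 18 18 18 18 18 18 18 18 18 18 18 18 18 18 18 17 18 18 17 18 17 17 18 17 17 17 17
12 17 18 18 17 14 12 13 16 17 17 17 17 18 18 17 18 18 17 18 18 18 18 17 18 18 18 18 18 18 18 18 18 18 18 18 18 18 18 18 18 18 18 18 18 17 17 18 18 17 17
24 17 17 17 17 15 12 12 16 18 18 18 17 17 17 18 17 17 18 18 17 18 18 18 18 18 18 18 18 18 18 18 18 18 18 18 18 18 18 18 18 18 18 17 18 17 18 17 17 18 17
36 17 18 17 17 16 19 19 19  3  3  3 17 17 18 18 18 17 18 18 17 18 18 18 18 18 18 18 18 18 18 18 18 18 18 18 18 18 18 18 18  2  3  3 17 19 19 18 18 18 17
48 18 17 18 18 16 19 19 19  4  4  3  4 16 18 18 
[... 940 characters left out ...]
 18 18 18 18 19 18 18 19 19 19 19 12  9  3  3  3  3  4  4  5 19 19 18 17 17 17 17 17
132 18 18 18 18 18 17 13 19 19 19  4  4  3  3  3  3  3  3  3  3  3  3  3 10 18 19 11 12 18 17  3  3  4  4  4  3  3  3  3  4  4 14 19 18 17 17 18 18 18 18
144 18 18 18 18 18 18 13 19 19 19  4  4  3  3  3  3  4  4  3  3  3  3  3  3  3  3  3  3  3  3  4  4  3  3  3  3  4  3  3  4  4 18 19 19 17 17 18 17 18 18
156 18 18 18 18 18 18 14 18 19 19  7  4  3  8 12 18  8  3  4  4  4  3  3  3  3  3  3  4  3  3  3  3  3  3  3  4  4  5  4  4 11 18 19 18 17 18 18 18 18 18
168 18 18 18 18 18 18 15 12 19 19 19  6  6 12 12 18 18 18 18 14 11  4  4  4  4  4  4  4  4  3  4  3  3  7 11 18 18 18  5  5 19 18 19 18 18 18 18 18 18 18
```

The jaws straddle the cartridge: can columns 288–362, jaws 268–376. I correct 2 mm in y and squeeze.

Request:
arm_command(
  xyz=[
    [0,-0.001,0],
    [0,-0.002,0],
    [0,-0.002,0],
  ],
  rot=[
    [0,0,0],
    [0,0,0],
    [0,0,0],
  ],
)

```text
time: 24.78
ee_pos: [0.572, 0.0041, 0.0094]
eef_rot: [1.0, 0.0, -0.0, 0.0]
ft_force: [-0.1, -0.2, -0.0]
width: 0.0477
grip_force: 6.1
```

Request:
arm_command(
  xyz=[
    [0,0,0],
    [0,0,0],
    [0,0,0],
    [0,0,0],
    [0,0,0],
    [0,0,0],
    [0,0,0],
    [0,0,0],
  ],
  rot=[
    [0,0,0],
    [0,0,0],
    [0,0,0],
    [0,0,0],
    [0,0,0],
    [0,0,0],
    [0,0,0],
    [0,0,0],
  ],
  grip=0.35,
  squeeze=30,
)

```text
time: 25.45
ee_pos: [0.572, 0.0045, 0.0094]
eef_rot: [1.0, 0.0, 0.0, 0.0]
ft_force: [0.2, -1.3, -0.6]
width: 0.04
grip_force: 30.0
```

The reading is 40 mm at 30 N, so the jaws are on the cartridge. Lift.

Request:
arm_command(
  xyz=[
    [0,0,0.003],
    [0,0,0.009],
    [0,0,0.018],
    [0,0,0.03],
    [0,0,0.044],
    [0,0,0.06],
    [0,0,0.076],
    [0,0,0.09],
    [0,0,0.102],
    [0,0,0.11],
    [0,0,0.11],
    [0,0,0.11],
    [0,0,0.11],
  ],
  rot=[
    [0,0,0],
    [0,0,0],
    [0,0,0],
    [0,0,0],
    [0,0,0],
    [0,0,0],
    [0,0,0],
    [0,0,0],
    [0,0,0],
    [0,0,0],
    [0,0,0],
    [0,0,0],
    [0,0,0],
  ],
)

```text
time: 26.53
ee_pos: [0.5715, 0.0044, 0.1187]
eef_rot: [1.0, 0.0, -0.001, 0.0]
ft_force: [-0.5, 0.1, -1.2]
width: 0.0403
grip_force: 30.0
```

Run:
```python
from h import *
print({k:np.round(v,4) for k,v in r.read_state().items() if k in("time","ee_pos","width","grip_force","ft_force")})
for c in("scene","side","wrist"):
    T,_=pic(c)
    for l in("tongs_jaw","cartridge_mid","dome_mid"): spot(l,c,T)
```

```text
{'time': np.float64(26.5333), 'ee_pos': array([0.5715, 0.0044, 0.1187]), 'ft_force': array([-0.4504,  0.1308, -1.2425]), 'grip_force': np.float64(29.9998), 'width': np.float64(0.0403)}
tongs_jaw scene [0.6555 0.0082 0.1758] 0.78 {}
cartridge_mid scene [0.6522 0.0025 0.171 ] 0.62 {}
dome_mid scene [0.5395 0.2622 0.0791] 0.82 {}
tongs_jaw side [6.513e-01 6.000e-04 1.724e-01] 0.63 {}
cartridge_mid side [0.652  0.0034 0.1747] 0.4 {}
dome_mid side [0.539  0.2659 0.0794] 0.87 {}
cartridge_mid wrist [6.562e-01 6.000e-04 1.713e-01] 0.96 {}
```

The cartridge is lifted to 0.172 m and the dome is still seated. I carry it to the lamp.

Request:
arm_command(
  xyz=[
    [-0.002,0.006,0],
    [-0.005,0.018,0],
    [-0.009,0.035,0],
    [-0.014,0.055,0],
    [-0.019,0.075,0],
    [-0.024,0.095,0],
    [-0.029,0.115,0],
    [-0.034,0.135,0],
    [-0.039,0.155,0],
    [-0.044,0.175,0],
    [-0.047,0.19,0],
    [-0.049,0.197,0],
    [-0.05,0.2,0],
    [-0.05,0.2,0],
    [-0.05,0.2,0],
    [-0.05,0.2,0],
    [-0.05,0.2,0],
    [-0.05,0.2,0],
  ],
  rot=[
    [0,0,0],
    [0,0,0],
    [0,0,0],
    [0,0,0],
    [0,0,0],
    [0,0,0],
    [0,0,0],
    [0,0,0],
    [0,0,0],
    [0,0,0],
    [0,0,0],
    [0,0,0],
    [0,0,0],
    [0,0,0],
    [0,0,0],
    [0,0,0],
    [0,0,0],
    [0,0,0],
  ],
)

```text
time: 28.63
ee_pos: [0.5223, 0.2037, 0.1193]
eef_rot: [1.0, -0.0, 0.0, 0.0]
ft_force: [-1.1, 0.6, -1.1]
width: 0.0407
grip_force: 30.0
```

Run:
```python
from h import *
print({k:np.round(v,4) for k,v in r.read_state().items() if k in("time","ee_pos","width","grip_force","ft_force")})
for c in("scene","side","wrist"):
    T,_=pic(c,"k_"+c)
    for l in("tongs_jaw","cartridge_mid","dome_mid"): spot(l,c,T)
```

```text
{'time': np.float64(28.6333), 'ee_pos': array([0.5223, 0.2037, 0.1193]), 'ft_force': array([-1.1167,  0.5994, -1.1391]), 'grip_force': np.float64(29.9998), 'width': np.float64(0.0407)}
tongs_jaw scene [0.6026 0.2083 0.1764] 0.9 {}
tongs_jaw scene [0.6072 0.204  0.171 ] 0.73 {}
cartridge_mid scene [0.6067 0.2051 0.1724] 0.68 {}
dome_mid scene [0.5403 0.2631 0.0519] 0.68 {}
dome_mid scene [0.539  0.2608 0.0789] 0.58 {}
tongs_jaw side [0.6034 0.2049 0.1742] 0.7 {}
cartridge_mid side [0.6017 0.2015 0.1723] 0.8 {}
dome_mid side [0.5374 0.266  0.0783] 0.7 {}
cartridge_mid wrist [0.6057 0.2032 0.1731] 0.59 {}
dome_mid wrist [0.54   0.2684 0.0814] 0.85 {}
```

```bash
python3 -c "
from bench import r
print(r.close_job())"
```

```text
the job is handed in; nothing more can be done
None
```

The job is handed in, with no verdict shown: the dome is seated on the lamp and let go, and the clean cartridge is held in the squeezed tongs (30 N) about 0.17 m up, roughly 9 cm sideways of the lamp.

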